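# Walk the control transformer round to the shelf's upstand

### The arm

A 6-joint arm with a two-finger parallel gripper is mounted at the origin on the work surface. World frame = base frame: x ahead of the robot, y to its left, z up, the work surface at z = 0. Lengths are in mm, angles in rad, forces in N, time in s.
With the tool pointing down it reaches from about 300 to 750 mm from the base axis. Payload 8.5 kg.
Tool frame: the origin (TCP) lies at the very end of the fingers, on their centre line; the grasp point (between the pads) lies manip.tcp_to_grasp behind it (manip.tcp_to_grasp is the distance from the TCP to the grasp point, in mm); z points along the fingers, y is the line along which they close (so a half turn about z gives the same grasp; the last joint's range is limited). The gripper opens to 88 mm and grips with 3 to 60 N. Pads are 18 mm wide; open, the fingers measure 123 mm over their backs; the gripper's body (75 mm by 187 mm) begins 45 mm behind the grasp point.
Start: joints at [1.116, 0.381, 1.297, -0, 1.464, -0.215], TCP at [130.622, 534.246, 238.748] pointing down, gripper open.
Joint ranges: [-3.11, 3.11], [-0.89, 2.33], [0.22, 2.48], [-1.42, 4.56], [0.17, 2.85], [-2.88, 2.88]. Speed limits (rad/s): [2.39, 2.39, 3.14, 3.14, 3.14, 3.14].

### API

Orientations are given as a 3x3 rotation matrix whose columns are the frame's x, y, z axes.
In Python, from cell import status, imaging, manip gives the robot as it stands.
- The arm moves only by the tool arm_command, never from a script. Its argument "motion" is a list of rows, each an object with "xyz": the shift along the world's x, y, z in units of 30 mm (1.0 is 30 mm), a list of three; "dr": the turn, a rotation vector about the world's x, y, z in units of 5 degrees (1.0 is 5 degrees), a list of three; "grip": the closure, from 0 (fully open) to 1 (shut). In form: [{"xyz": [dx, dy, dz], "dr": [wx, wy, wz], "grip": grip}, ...]. A call has 1 to 5 rows; each row is the pose to reach, as a shift and turn from the pose commanded when the call began; what a row does not reach only later rows make up. A row lasts 1/12 s, in which the tool goes at most 41.7 mm and 7.16 degrees, less where a joint would pass 70% of its speed; a pose out of reach is approached as far as the arm can. A call with a gripper value outside its range is refused whole. The fingers move at their own pace and stop on an object; "squeeze" is the grip in N (left out, the last holds). Time passes only in rows, so rows that repeat a pose let the fingers close. It gives the time, the measured TCP pose, the force, the opening and the grip force at its end, in the units of the state.
- status.read_state(): the state, without advancing time (a new reading comes with each control period).
- imaging.capture(name): name is "scene" or "side" or "wrist"; returns the picture (384x512x3 uint8, red, green, blue); there is no depth.
- imaging.camera_model(name): a dict with "camera_matrix" (3x3 intrinsics, pixels), "world_from_camera" (4x4, takes a point from camera to world coordinates). Camera axes: x right, y up, looking along -z (the intrinsics and any distortion apply to the point x, -y, -z); pixel columns grow to the right and rows downward; lengths in mm; the calibration is good to about 2 mm. A picture is of the moment at which its call begins: read the wrist's pose just before it. camera_model takes no time and is no camera call; for the wrist camera it gives the pose at the moment of the call.
- manip.close_job(): hands the job in; it is judged then, once.
The state is a dict: "clock": time; "joints": joint angles; "joint_vel": joint speeds; "joint_torque": joint torques, N m; "tcp_pos": TCP position; "tcp_rot": TCP orientation; "ft_force": force on the tool from outside, world axes, zero at the start; "ft_torque": the same for the moment, N m; "gripper_width": opening from 0.0 (shut) to 1.0 (fully open); "finger_force": force on a finger pad.
Only numpy, scipy, OpenCV 4.12 (cv2) and the standard library are available. Lean on these libraries where they do the work, as an engineer would, in place of code of your own. Each camera call takes 0.05 s, during which the arm holds its last target. There are 200 camera calls.

### The job

Walk the heavy control transformer round on the steel shelf and push it home, so that its plain back lies flat against the shelf's rear upstand and its terminals face straight out the other way. Slide it gently with your fingertips, pushing the bare case at one corner and then another: never lift, tip or knock it, and do not push on its terminal block or its thin lid. Do not touch the lamp, leave the thermostat case, pipe clips and thermowell where they are, and take your hand away at the end.

Things in the scene. Friction and masses are not known exactly. Their poses are not given: they have to be found in the camera images.
- shelf: Stainless shelf, fixed; place and yaw vary. Origin on the bench below it, x towards the upstand, y left along it, z up. Flat deck 60 mm above the origin, from x = -150 mm to the upstand, y = -380 to 380 mm. The upstand is the straight upright lip along the rear edge: front face at x = +140 mm over the whole length, 6 mm thick, 45 mm above the deck.
- transformer: The heavy block: grey cast aluminium case, 100 mm deep (x), 140 wide (y), 69 high plus 3 mm lid, 1.1 to 1.6 kg, loose, on a recessed foot 76 x 110 x 6 mm; slides at 5 to 11 N. Origin mid underside; own x points out of the plain back (x = +50 mm), the front (x = -50) has the terminal block in its middle, y to its left end (y = +70), z up. Home: x axis along the shelf's x. Sides upright, bare.
- terminals: Black plastic terminal block with brass screws on the transformer, moving with it: stands out 16 mm from the middle of the front face (own x -50 to -66 mm), 52 mm wide (|y| up to 26 mm), 10 to 56 mm above the underside; beside it each front corner is bare for 44 mm (|y| 26 to 70). Fragile, not to be pushed. Origin and axes are the transformer's.
- lid: Thin dark vented sheet lid on top of the transformer, 80 mm (x) by 120 mm (y), 3 mm thick, its top 72 mm above the transformer's underside, set in 10 mm from the case's edges. Not to be pressed. Same origin and axes as the transformer.
- back_left (a point): Point on the deck right below the corner of the transformer's case where its back meets its left end (own x = +50 mm, y = +70 mm, z = 0).
- back_right (a point): Point on the deck right below the corner of the transformer's case where its back meets its right end (own x = +50 mm, y = -70 mm, z = 0).
- lamp: Frosted glass indicator lamp in a brass bayonet socket, bracketed on the top edge of the upstand towards the left part of the shelf. Fixed; fragile. Origin on the upstand's front face at deck height; the lamp stands upright 16 mm behind that face, from 45 to 112 mm above the deck, 26 mm across. Not to be touched.
- thermostat: Black ABS thermostat case lying flat, 86 x 86 mm, 24 mm high with a round dial 40 mm across to 30 mm. Loose, 130 g; origin in the middle of its underside. Bystander near one end of the shelf.
- clip_a: Zinc saddle pipe clip lying on its two ears, 18 mm wide (x), 63 mm long (y), arch 26 mm high. Loose, 35 g; origin in the middle of its underside. Bystander on the left part of the shelf near the upstand.
- clip_b: Second zinc saddle pipe clip, like clip_a, on the right part of the shelf near the upstand.
- thermowell: Short brass thermowell standing upright on its hexagon head (31 mm over corners, 14 mm high), stem 12 mm thick, 75 mm tall in all. Loose, 150 g; origin in the middle of its underside. Bystander near the end of the shelf away from the thermostat case.
Mind the look-alikes: they are no part of the job. There is more than one size of the transformer; the job needs the largest.

How it is judged (in metres and radians):
At the end, for the whole second after the job is handed in: Both back corners of the transformer lie within 4 mm of the upstand's face, its back parallel to it within 0.04 rad, standing flat on the deck and at rest; the thermostat case, both clips and the thermowell are within 10 mm of where they began (x of each of back_left, back_right in the frame of shelf above 0.136 m and angle between the x axis of transformer and the x axis of shelf, either way round below 0.04 rad and z of transformer in the frame of shelf below 0.063 m and angle between transformer's own z axis and vertical below 0.03 rad and linear speed of transformer below 0.01 m/s and distance of each of thermostat, clip_a, clip_b, thermowell from where it was at the start of the episode below 0.01 m); the robot touches nothing.
It fails at once if the transformer is lifted or carried (over 6 mm off the deck) or tipped (over 0.12 rad) (z of transformer in the frame of shelf above 0.066 m or angle between transformer's own z axis and vertical above 0.12 rad).
It fails at once if the transformer is knocked along (faster than 0.35 m/s) (linear speed of transformer above 0.35 m/s).
It fails at once if the terminal block is pushed or the lid pressed (over 3 N) (contact force between any of terminals, lid and the fingers above 3 N or contact force between any of terminals, lid and the arm above 3 N).
It fails at once if the lamp is touched (over 1 N) (contact force between lamp and anything else above 1 N).
It fails at once if the thermostat case, a pipe clip or the thermowell is moved more than 10 mm (distance of any of thermostat, clip_a, clip_b, thermowell from where it was at the start of the episode above 0.01 m).
It also fails if it takes over 51 s, if anything falls off the work surface, if the arm or the gripper's body presses on something with over 40 N, if the wrist force passes 120 N, or if a joint passes its speed limit or range.

## Working session

There is one attempt and no reset: what is moved stays moved. The work goes in short steps, Python scripts to look and compute and a tool call to move; the robot and the scene stay as the last step left them, time stands still between calls to the robot, and variables do not carry over. Pictures are saved under pics/ and viewed, at most 12 in all, crops included, and the job is handed in when it is done.

Besides the shell and the picture viewer there is one more tool, called after ">>>" by a JSON object that holds its "api" and its "payload". arm_command: Moves the arm, as the interface text tells. Its arguments: {"type":"object","properties":{"motion":{"type":"array"},"squeeze":{"type":"number"}},"required":["motion"]}

```bash
mkdir -p pics; ls; python3 - <<'E'
from cell import status, imaging, manip
import cv2
s=status.read_state();print(s['clock'],s['tcp_pos'],s['tcp_rot'],manip.tcp_to_grasp)
for n in ("scene","side"):
    im=imaging.capture(n);cv2.imwrite(f"pics/{n}0.png",im[:,:,::-1]);m=imaging.camera_model(n);print(m)
E
```

```text
pics
0.0 [130.49732755 534.00304231 238.16312684] [[-9.71386966e-01  2.37501521e-01 -6.23922078e-04]
 [ 2.37502145e-01  9.71386185e-01 -1.26893196e-03]
 [ 3.04696017e-04 -1.38080680e-03 -9.99999000e-01]] 18.700000000000003
{'camera_matrix': array([[402.20507975,   0.        , 255.14080495],
       [  0.        , 402.20507975, 194.77621403],
       [  0.        ,   0.        ,   1.        ]]), 'world_from_camera': array([[ 6.88058784e-01, -4.31403315e-01,  5.83494892e-01,
         1.13729486e+03],
       [ 7.25651804e-01,  4.06681994e-01, -5.55012806e-01,
        -5.93652443e+02],
       [ 2.13749882e-03,  8.05295558e-01,  5.92869712e-01,
         7.28642520e+02],
       [ 0.00000000e+00,  0.00000000e+00,  0.00000000e+00,
         1.00000000e+00]])}
{'camera_matrix': array([[370.54335307,   0.        , 245.89956786],
       [  0.        , 370.54335307, 192.86353651],
       [  0.        ,   0.        ,   1.        ]]), 'world_from_camera': array([[-9.92497656e-01,  7.72560956e-02, -9.47623232e-02,
         3.91272713e+02],
       [-1.21939946e-01, -5.69116701e-01,  8.13164701e-01,
         7.46785306e+02],
       [ 8.89110914e-03,  8.18619372e-01,  5.74267596e-01,
         5.62205317e+02],
       [ 0.00000000e+00,  0.00000000e+00,  0.00000000e+00,
         1.00000000e+00]])}
```

View pics/scene0.png

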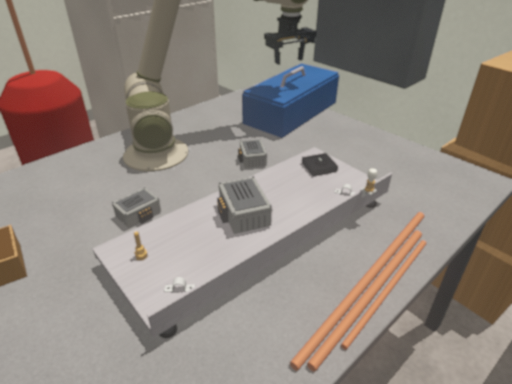

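View pics/side0.png

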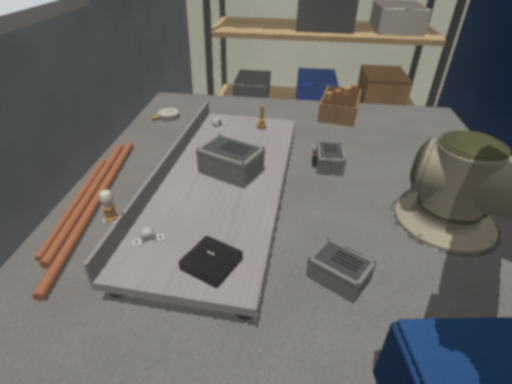

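The scene view shows the transformer at (245,203) with its terminals at (222,209). The upstand runs from about (165,320) to (390,180), with the lamp at (371,180). The side view shows the transformer at (230,160), the thermostat at (211,260) and the clips at (148,235) and (216,122). I'll enlarge crops to get the corners.

```bash
python3 - <<'E'
import cv2
a=cv2.imread("pics/scene0.png")[140:340,90:400];b=cv2.imread("pics/side0.png")[90:310,80:310]
cv2.imwrite("pics/sc1.png",cv2.resize(a[20:110,100:210],None,fx=7,fy=6.5,interpolation=cv2.INTER_CUBIC)) # origin (190,160)
cv2.imwrite("pics/si1.png",cv2.resize(b,None,fx=2.6,fy=2.6,interpolation=cv2.INTER_CUBIC)) # origin (80,90)
E
```

```text
(no output)
```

View pics/sc1.png

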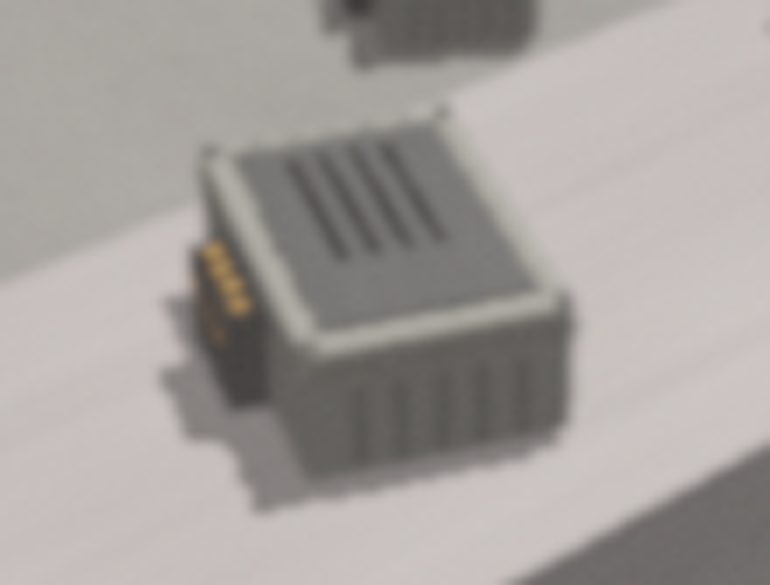

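View pics/si1.png

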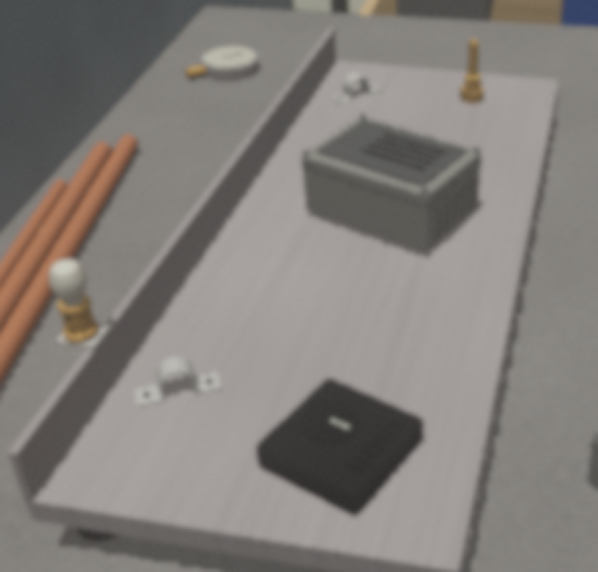

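The enlarged scene crop shows the case-top corners at (210,155), (443,113), (565,300) and (310,345), with the terminal face on the left edge. The side crop shows the upstand's foot line running from (40,500) to (335,65) and the deck's front edge from (463,570) to (557,80).

```bash
cat > h.py <<'E'
import numpy as np, cv2
def ray(m,uv,z):
    K=m["camera_matrix"];T=m["world_from_camera"]
    d=T[:3,:3]@np.array([(uv[0]-K[0,2])/K[0,0],-(uv[1]-K[1,2])/K[1,1],-1.])
    return (T[:3,3]+d*(z-T[2,3])/d[2])
E
python3 - <<'E'
import numpy as np
from h import *
from cell import imaging
np.set_printoptions(precision=1,suppress=True)
sc=imaging.camera_model("scene");si=imaging.camera_model("side")
S=lambda p,z:ray(sc,(p[0]/7+190-.43,p[1]/6.5+160-.42),z)[:2]
D=lambda p,z:ray(si,(p[0]/2.6+80-.3,p[1]/2.6+90-.3),z)[:2]
A=[S(p,129) for p in [(208,153),(443,110),(568,298),(308,350)]]; print("scene top",np.array(A))
B=[D(p,129) for p in [(304,153),(363,119),(479,152),(425,192)]]; print("side top",np.array(B))
u=[D(p,60) for p in [(40,500),(335,65)]];f=[D(p,60) for p in [(463,570),(557,80)]];t=[D(p,105) for p in [(15,460),(333,32)]]
for n,l in (("foot",u),("front",f),("top",t)):
    d=l[0]-l[1];print(n,l,np.linalg.norm(d),np.degrees(np.arctan2(-d[0],d[1])))
x=lambda P:None
a=np.radians(np.mean([np.degrees(np.arctan2(-(l[0]-l[1])[0],(l[0]-l[1])[1])) for l in(u,t)]));ex=np.array([np.cos(a),np.sin(a)]);ey=np.array([-ex[1],ex[0]])
o=u[0]-140*ex;o=o-ey*0
print("yaw",np.degrees(a))
for n,C in (("sc",A),("si",B)):
    for P in C: print(n,"shelf x",(P-u[0])@ex+140,"y rel left end",(P-u[0])@ey+380)
for n,p in dict(lamp=(83,338),clipa=(178,388),clipb=(357,88),th=(340,445),tw=(472,98)).items():
    P=D(p,60);print(n,P,(P-u[0])@ex+140,(P-u[0])@ey+380)
E
```

```text
scene top [[ 445.4  -65.2]
 [ 483.    20.1]
 [ 604.7  -34.8]
 [ 566.1 -120.6]]
side top [[ 605.4  -37.9]
 [ 563.3 -116.1]
 [ 442.1  -62.7]
 [ 483.3   18. ]]
foot [array([702.5, 340.6]), array([ 654.7, -402.3])] 744.4938723977542 -3.6798095997596296
front [array([414.7, 360.5]), array([ 368.4, -396. ])] 757.8175024917298 -3.501204574888834
top [array([705.4, 347.6]), array([ 654.8, -401.1])] 750.4020843275066 -3.865045184223043
yaw -3.7724273919913363
sc shelf x -89.78455650921236 y rel left end -41.846261761181154
sc shelf x -57.912309832394214 y rel left end 45.69183393900215
sc shelf x 67.15397075549892 y rel left end -1.0577078714146069
sc shelf x 34.299935723492354 y rel left end -89.2326183230395
si shelf x 67.99731329215892 y rel left end -4.130718287473428
si shelf x 31.1702591695517 y rel left end -84.90930323400619
si shelf x -93.22654348855258 y rel left end -39.622569963256524
si shelf x -57.499987395051164 y rel left end 43.59400658718886
lamp [745.2 172.8] 193.72347347541404 215.36225643559465
clipa [648.1 221. ] 93.63459842420694 257.035171121347
clipb [ 613.4 -336.8] 95.723914603803 -301.80308767816814
th [512.8 264.1] -44.24962606661268 291.1797469623033
tw [ 470.  -328.1] -47.92586119864029 -302.6043384440743
```

```bash
python3 - <<'E'
import numpy as np
# shelf frame sim, sticking contact, ellipsoid friction; c = characteristic radius
def run(c,mu,path,p=(34,70)):
    x,y,th=-12.,-22.,np.radians(69.3)
    R=lambda t:np.array([[np.cos(t),-np.sin(t)],[np.sin(t),np.cos(t)]])
    b=np.array(p,float); P=np.array([x,y])+R(th)@b; out=[P.copy()]
    for (ang,L) in path:
        V=np.array([np.cos(np.radians(ang)),np.sin(np.radians(ang))])
        for _ in range(int(L*2)):
            r=R(th)@b
            J=np.array([[1,0,-r[1]],[0,1,r[0]]]);M=np.diag([1,1,1/c**2]);W=J@M@J.T
            F=np.linalg.solve(W,V*.5)
            n=R(th)@np.array([0,-1.]);t=np.array([-n[1],n[0]]);fn,ft=F@n,F@t
            if abs(ft)>mu*fn: # slide: force on cone edge, contact normal velocity matched
                f=n+np.sign(ft)*mu*t;F=f*(V*.5@n)/(n@W@f)
            q=M@J.T@F;x+=q[0];y+=q[1];th+=q[2]
            P=P+V*.5; b=R(th).T@(P-np.array([x,y]))
        print(c,mu,ang,L,"ctr",round(x),round(y),"yaw",round(np.degrees(th)),"contact own",b.round(),"P",P.round())
for c in (32,40):
  for mu in (.2,.5):
    run(c,mu,[(-10,20),(-15,20),(-25,20),(-35,20),(-45,15)])
E
```

```text
32 0.2 -10 20 ctr -2 -30 yaw 58 contact own [28. 70.] P [-46.  31.]
32 0.2 -15 20 ctr 8 -41 yaw 48 contact own [26. 70.] P [-26.  26.]
32 0.2 -25 20 ctr 15 -53 yaw 38 contact own [25. 70.] P [-8. 17.]
32 0.2 -35 20 ctr 21 -67 yaw 29 contact own [24. 70.] P [8. 6.]
32 0.2 -45 15 ctr 24 -78 yaw 23 contact own [24. 70.] P [19. -5.]
32 0.5 -10 20 ctr -1 -33 yaw 61 contact own [34. 70.] P [-46.  31.]
32 0.5 -15 20 ctr 8 -44 yaw 52 contact own [34. 70.] P [-26.  26.]
32 0.5 -25 20 ctr 16 -57 yaw 44 contact own [34. 70.] P [-8. 17.]
32 0.5 -35 20 ctr 21 -71 yaw 36 contact own [34. 70.] P [8. 6.]
32 0.5 -45 15 ctr 24 -82 yaw 30 contact own [34. 70.] P [19. -5.]
40 0.2 -10 20 ctr 0 -31 yaw 60 contact own [31. 70.] P [-46.  31.]
40 0.2 -15 20 ctr 10 -41 yaw 52 contact own [30. 70.] P [-26.  26.]
40 0.2 -25 20 ctr 19 -53 yaw 44 contact own [29. 70.] P [-8. 17.]
40 0.2 -35 20 ctr 26 -67 yaw 36 contact own [28. 70.] P [8. 6.]
40 0.2 -45 15 ctr 31 -78 yaw 30 contact own [26. 70.] P [19. -5.]
40 0.5 -10 20 ctr 0 -32 yaw 62 contact own [34. 70.] P [-46.  31.]
40 0.5 -15 20 ctr 10 -43 yaw 54 contact own [34. 70.] P [-26.  26.]
40 0.5 -25 20 ctr 19 -56 yaw 46 contact own [34. 70.] P [-8. 17.]
40 0.5 -35 20 ctr 26 -70 yaw 39 contact own [34. 70.] P [8. 6.]
40 0.5 -45 15 ctr 30 -82 yaw 34 contact own [34. 70.] P [19. -5.]
```

>>> {"api": "arm_command", "payload": {"motion": [{"xyz": [1.3,-1,0],"dr": [0,0,0],"grip": 1},{"xyz": [2.6,-2,0],"dr": [0,0,0],"grip": 1},{"xyz": [3.9,-3,0],"dr": [0,0,0],"grip": 1},{"xyz": [4.9,-4,0],"dr": [0,0,0],"grip": 1},{"xyz": [5.6,-5.1,0],"dr": [0,0,0],"grip": 1}], "squeeze": 10}}

```text
clock: 0.52
tcp_pos: [287.7, 395.9, 238.4]
tcp_rot: [[-0.971, 0.237, -0.0], [0.237, 0.971, -0.0], [0.0, -0.0, -1.0]]
ft_force: [0.4, 0.8, -0.3]
gripper_width: 0.646
finger_force: 0.0
```

>>> {"api": "arm_command", "payload": {"motion": [{"xyz": [0.5,-1.2,0],"dr": [-0.14,-0.28,-0.8],"grip": 1},{"xyz": [1,-2.4,0],"dr": [-0.28,-0.56,-1.6],"grip": 1},{"xyz": [1.5,-3.6,0],"dr": [-0.42,-0.84,-2.4],"grip": 1},{"xyz": [2,-4.8,0],"dr": [-0.56,-1.12,-3.2],"grip": 1},{"xyz": [2.5,-6,0],"dr": [-0.7,-1.4,-4],"grip": 1}]}}

```text
clock: 0.93
tcp_pos: [361.3, 215.3, 238.6]
tcp_rot: [[-0.822, 0.559, 0.109], [0.553, 0.829, -0.082], [-0.136, -0.007, -0.991]]
ft_force: [1.8, 0.4, 0.4]
gripper_width: 0.264
finger_force: 0.0
```

>>> {"api": "arm_command", "payload": {"motion": [{"xyz": [0.5,-1.2,-0.5],"dr": [0,0,0],"grip": 1},{"xyz": [1,-2.4,-1],"dr": [0,0,0],"grip": 1},{"xyz": [1.5,-3.6,-2],"dr": [0,0,0],"grip": 1},{"xyz": [2,-4.7,-3],"dr": [0,0,0],"grip": 1},{"xyz": [2.4,-5.7,-3.5],"dr": [0,0,0],"grip": 1}]}}

```text
clock: 1.35
tcp_pos: [430.5, 50.3, 135.4]
tcp_rot: [[-0.824, 0.556, 0.108], [0.55, 0.831, -0.08], [-0.134, -0.007, -0.991]]
ft_force: [1.0, 0.4, 0.3]
gripper_width: 0.006
finger_force: 0.0
```

```bash
python3 - <<'E'
from cell import status, imaging
import cv2
s=status.read_state();print(s['clock'],s['tcp_pos'].round(1),s['tcp_rot'].round(3),s['ft_force'],s['gripper_width'])
im=imaging.capture("side");cv2.imwrite("pics/s2.png",cv2.resize(im[90:310,100:350,::-1],None,fx=2.4,fy=2.4))
im=imaging.capture("scene");cv2.imwrite("pics/c2.png",im[:,:,::-1])
E
```

```text
1.35 [430.5  50.3 135.4] [[-0.824  0.556  0.108]
 [ 0.55   0.831 -0.08 ]
 [-0.134 -0.007 -0.991]] [1.01529015 0.44079253 0.32754665] 0.005863642657141117
```

View pics/s2.png

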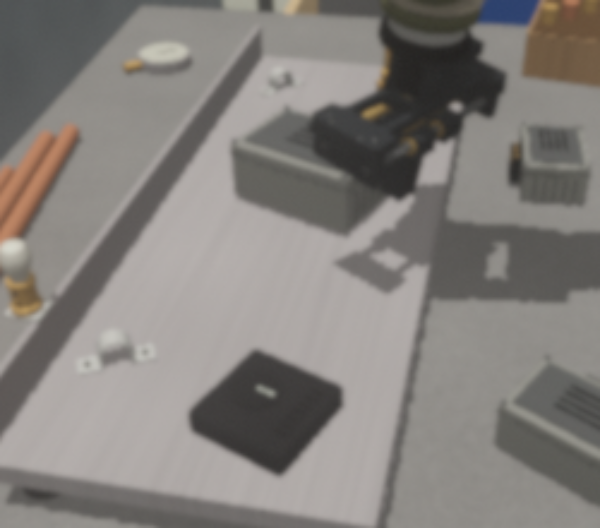

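The picture shows the closed fingers above the deck beside the left end (case at about (300,175)). The path down is clear.

>>> {"api": "arm_command", "payload": {"motion": [{"xyz": [0,0,-0.6],"dr": [0,0,0],"grip": 1},{"xyz": [0,0,-1.2],"dr": [0,0,0],"grip": 1},{"xyz": [0,0,-1.85],"dr": [0,0,0],"grip": 1},{"xyz": [0,0,-1.85],"dr": [0,0,0],"grip": 1}]}}

```text
clock: 1.78
tcp_pos: [429.3, 52.2, 79.4]
tcp_rot: [[-0.825, 0.556, 0.104], [0.55, 0.831, -0.08], [-0.131, -0.009, -0.991]]
ft_force: [-0.7, 0.5, -0.8]
gripper_width: 0.005
finger_force: 0.0
```

>>> {"api": "arm_command", "payload": {"motion": [{"xyz": [0.15,-0.06,0],"dr": [0,0,0],"grip": 1},{"xyz": [0.3,-0.12,0],"dr": [0,0,0],"grip": 1},{"xyz": [0.45,-0.18,0],"dr": [0,0,0],"grip": 1},{"xyz": [0.6,-0.24,0],"dr": [0,0,0],"grip": 1},{"xyz": [0.75,-0.3,0],"dr": [0,0,0],"grip": 1}]}}

```text
clock: 2.2
tcp_pos: [454.3, 42.4, 82.2]
tcp_rot: [[-0.824, 0.556, 0.11], [0.55, 0.831, -0.081], [-0.137, -0.006, -0.991]]
ft_force: [-0.3, 0.2, 0.6]
gripper_width: 0.004
finger_force: 0.0
```

>>> {"api": "arm_command", "payload": {"motion": [{"xyz": [-0.2,-0.55,-0.12],"dr": [0,0,0],"grip": 1},{"xyz": [0.05,-0.62,-0.12],"dr": [0,0,0],"grip": 1},{"xyz": [0.25,-0.68,-0.12],"dr": [0,0,0],"grip": 1},{"xyz": [0.4,-0.72,-0.12],"dr": [0,0,0],"grip": 1},{"xyz": [0.5,-0.75,-0.12],"dr": [0,0,0],"grip": 1}]}}

```text
clock: 2.62
tcp_pos: [468.9, 20.4, 78.0]
tcp_rot: [[-0.824, 0.556, 0.108], [0.55, 0.831, -0.08], [-0.134, -0.007, -0.991]]
ft_force: [-7.1, 3.6, 5.4]
gripper_width: 0.008
finger_force: 3.8
```

>>> {"api": "arm_command", "payload": {"motion": [{"xyz": [0.15,-0.04,0],"dr": [0,0,0],"grip": 1},{"xyz": [0.3,-0.08,0],"dr": [0,0,0],"grip": 1},{"xyz": [0.45,-0.12,0],"dr": [0,0,0],"grip": 1},{"xyz": [0.6,-0.16,0],"dr": [0,0,0],"grip": 1},{"xyz": [0.75,-0.2,0],"dr": [0,0,0],"grip": 1}]}}

```text
clock: 3.03
tcp_pos: [489.8, 15.6, 77.6]
tcp_rot: [[-0.825, 0.556, 0.105], [0.55, 0.831, -0.079], [-0.131, -0.007, -0.991]]
ft_force: [-5.2, 7.0, 3.9]
gripper_width: 0.003
finger_force: 4.3
```

>>> {"api": "arm_command", "payload": {"motion": [{"xyz": [0.14,-0.06,0],"dr": [0,0,0],"grip": 1},{"xyz": [0.28,-0.12,0],"dr": [0,0,0],"grip": 1},{"xyz": [0.42,-0.18,0],"dr": [0,0,0],"grip": 1},{"xyz": [0.56,-0.25,0],"dr": [0,0,0],"grip": 1},{"xyz": [0.7,-0.32,0],"dr": [0,0,0],"grip": 1}]}}

```text
clock: 3.45
tcp_pos: [510.9, 6.1, 77.6]
tcp_rot: [[-0.825, 0.556, 0.106], [0.55, 0.831, -0.079], [-0.131, -0.007, -0.991]]
ft_force: [-5.6, 8.0, 4.3]
gripper_width: 0.002
finger_force: 4.5
```

>>> {"api": "arm_command", "payload": {"motion": [{"xyz": [0.12,-0.08,0],"dr": [0,0,0],"grip": 1},{"xyz": [0.25,-0.16,0],"dr": [0,0,0],"grip": 1},{"xyz": [0.38,-0.24,0],"dr": [0,0,0],"grip": 1},{"xyz": [0.5,-0.33,0],"dr": [0,0,0],"grip": 1},{"xyz": [0.62,-0.42,0],"dr": [0,0,0],"grip": 1}]}}

```text
clock: 3.87
tcp_pos: [529.8, -6.4, 77.6]
tcp_rot: [[-0.824, 0.556, 0.106], [0.55, 0.831, -0.078], [-0.132, -0.006, -0.991]]
ft_force: [-4.1, 8.0, 3.9]
gripper_width: 0.001
finger_force: 4.3
```

```bash
python3 - <<'E'
from cell import status, imaging
import cv2
s=status.read_state();print(s['clock'],s['tcp_pos'].round(1),s['ft_force'].round(1))
im=imaging.capture("scene");cv2.imwrite("pics/c3.png",cv2.resize(im[150:250,180:320,::-1],None,fx=5.5,fy=5.5,interpolation=cv2.INTER_CUBIC))
E
```

```text
3.8667 [529.8  -6.4  77.6] [-4.1  8.   3.9]
```

View pics/c3.png

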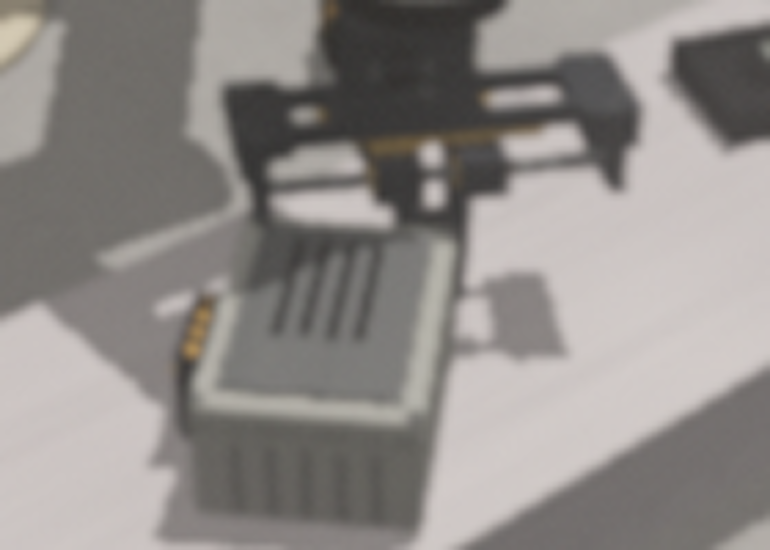

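The crop shows the case-top corners at: front-left (240,228), back-left (457,235), back-right (418,422) and front-right (195,406). The fingers are behind the left end.

```bash
cat >> h.py <<'E'
Y=np.radians(-3.75);EX=np.array([np.cos(Y),np.sin(Y)]);EY=np.array([-EX[1],EX[0]])
O=np.array([702.5,340.6])-140*EX-350*EY
def sh(P): return np.array([(P[:2]-O)@EX,(P[:2]-O)@EY])
def block(m,pts,f,o):
    # pts: FL,BL,BR,FR top corners
    c=np.array([ray(m,(p[0]/f+o[0]-.4,p[1]/f+o[1]-.4),129)[:2] for p in pts])
    d=(c[1]-c[0])+(c[2]-c[3]);e=(c[0]-c[3])+(c[1]-c[2]);e=np.array([e[1],-e[0]])
    d=d+e;print("corners",c.round(),"centre",c.mean(0).round(),sh(c.mean(0)).round(),"yaw rel shelf",np.degrees(np.arctan2(d[1],d[0])-Y).round(1))
E
python3 - <<'E'
from h import *
from cell import imaging
block(imaging.camera_model("scene"),[(240,228),(459,235),(420,424),(194,408)],5.5,(180,150))
E
```

```text
corners [[ 480.  -80.]
 [ 553.  -10.]
 [ 637. -115.]
 [ 565. -176.]] centre [559. -96.] [ 25. -95.] yaw rel shelf 44.7
```

```bash
python3 - <<'E'
import numpy as np
R=lambda t:np.array([[np.cos(t),-np.sin(t)],[np.sin(t),np.cos(t)]])
def run(c,mu,path,p):
    x,y,th=25.,-95.,np.radians(44);b=np.array(p,float);P=np.array([x,y])+R(th)@b;print("start",P.round())
    for ang,L in path:
        V=.5*np.array([np.cos(np.radians(ang)),np.sin(np.radians(ang))])
        for _ in range(int(2*L)):
            r=R(th)@b;J=np.array([[1,0,-r[1]],[0,1,r[0]]]);M=np.diag([1,1,1/c**2]);W=J@M@J.T
            F=np.linalg.solve(W,V);n=R(th)@np.array([1.,0]);t=np.array([-n[1],n[0]]);fn,ft=F@n,F@t
            if abs(ft)>mu*fn: f=n+np.sign(ft)*mu*t;F=f*(V@n)/(n@W@f)
            q=M@J.T@F;x+=q[0];y+=q[1];th+=q[2];P=P+V;b=R(th).T@(P-np.array([x,y]))
        print(c,mu,ang,L,"ctr",round(x),round(y),"yaw",round(np.degrees(th)),"own",b.round(),"P",P.round())
for c in (32,40):
  for mu in (.2,.5): run(c,mu,[(30,25),(15,25),(5,20)],(-50,58))
E
```

```text
start [-51. -88.]
32 0.2 30 25 ctr 33 -92 yaw 25 own [-50.  41.] P [-30. -76.]
32 0.2 15 25 ctr 47 -91 yaw 7 own [-50.  28.] P [ -5. -69.]
32 0.2 5 20 ctr 62 -93 yaw -5 own [-50.  22.] P [ 14. -67.]
start [-51. -88.]
32 0.5 30 25 ctr 37 -93 yaw 28 own [-50.  47.] P [-30. -76.]
32 0.5 15 25 ctr 53 -95 yaw 14 own [-50.  39.] P [ -5. -69.]
32 0.5 5 20 ctr 67 -99 yaw 5 own [-50.  36.] P [ 14. -67.]
start [-51. -88.]
40 0.2 30 25 ctr 35 -90 yaw 28 own [-50.  44.] P [-30. -76.]
40 0.2 15 25 ctr 51 -88 yaw 14 own [-50.  32.] P [ -5. -69.]
40 0.2 5 20 ctr 66 -89 yaw 4 own [-50.  25.] P [ 14. -67.]
start [-51. -88.]
40 0.5 30 25 ctr 39 -92 yaw 31 own [-50.  50.] P [-30. -76.]
40 0.5 15 25 ctr 56 -93 yaw 20 own [-50.  43.] P [ -5. -69.]
40 0.5 5 20 ctr 71 -96 yaw 12 own [-50.  39.] P [ 14. -67.]
```

>>> {"api": "arm_command", "payload": {"motion": [{"xyz": [-0.5,0.6,0.2],"dr": [0,0,0],"grip": 1},{"xyz": [-0.9,0.8,1.3],"dr": [0,0,1],"grip": 1},{"xyz": [-1.3,0.5,2.4],"dr": [0,0,2],"grip": 0.5},{"xyz": [-2,-0.5,2.5],"dr": [0,0,3],"grip": 0},{"xyz": [-2.4,-1.6,2.5],"dr": [0,0,4],"grip": 0}]}}

```text
clock: 4.33
tcp_pos: [459.0, -53.4, 155.0]
tcp_rot: [[-0.963, 0.236, 0.134], [0.233, 0.972, -0.04], [-0.139, -0.007, -0.99]]
ft_force: [0.7, -1.4, -0.2]
gripper_width: 0.207
finger_force: 0.0
```

>>> {"api": "arm_command", "payload": {"motion": [{"xyz": [-0.1,-1,0],"dr": [0,0,1],"grip": 0},{"xyz": [-0.1,-2,0],"dr": [0,0,2],"grip": 0},{"xyz": [-0.1,-3,0],"dr": [0,0,2],"grip": 0},{"xyz": [-0.1,-3,0],"dr": [0,0,2],"grip": 0},{"xyz": [-0.1,-3,0],"dr": [0,0,2],"grip": 0}]}}

```text
clock: 4.75
tcp_pos: [456.5, -144.9, 152.9]
tcp_rot: [[-0.988, 0.074, 0.134], [0.073, 0.997, -0.016], [-0.135, -0.006, -0.991]]
ft_force: [0.0, 0.1, 0.3]
gripper_width: 0.588
finger_force: 0.0
```

>>> {"api": "arm_command", "payload": {"motion": [{"xyz": [-0.2,0,0],"dr": [0,0,0],"grip": 0},{"xyz": [-0.2,0,-0.8],"dr": [0,0,0],"grip": 0},{"xyz": [-0.2,0,-1.7],"dr": [0,0,0],"grip": 0},{"xyz": [-0.2,0,-2.45],"dr": [0,0,0],"grip": 0},{"xyz": [-0.2,0,-2.45],"dr": [0,0,0],"grip": 0}]}}

```text
clock: 5.17
tcp_pos: [448.5, -141.6, 76.5]
tcp_rot: [[-0.989, 0.07, 0.129], [0.069, 0.998, -0.012], [-0.129, -0.003, -0.992]]
ft_force: [-0.5, 0.2, -0.3]
gripper_width: 0.962
finger_force: 0.0
```

```bash
python3 - <<'E'
from cell import status, imaging
import cv2
s=status.read_state();print(s['clock'],s['tcp_pos'].round(1),s['ft_force'].round(1),s['gripper_width'])
im=imaging.capture("scene");cv2.imwrite("pics/c4.png",cv2.resize(im[150:250,160:300,::-1],None,fx=5.5,fy=5.5,interpolation=cv2.INTER_CUBIC))
E
```

```text
5.1667 [ 448.5 -141.6   76.5] [-0.5  0.2 -0.3] 0.9620035613197485
```

View pics/c4.png

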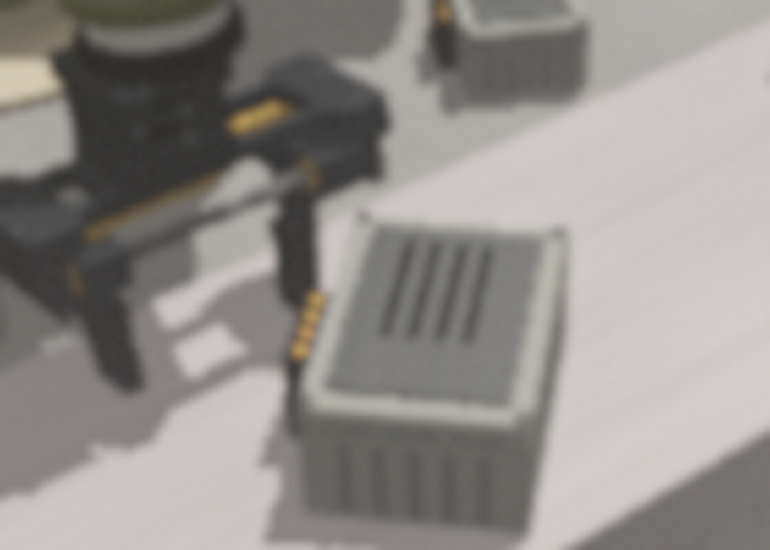

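The open fingers stand in front of the block, with the left one at (300,250) near the terminals at (308,325). The case-top corners are at (360,216), (567,234), (528,424) and (303,408). I'll work out the finger position in the block frame.

```bash
python3 - <<'E'
from h import *
from cell import imaging,status
m=imaging.camera_model("scene")
block(m,[(360,216),(569,234),(530,425),(302,409)],5.5,(160,150))
pts=[(360,216),(569,234),(530,425),(302,409)]
c=np.array([ray(m,(p[0]/5.5+160-.4,p[1]/5.5+150-.4),129)[:2] for p in pts]).mean(0)
s=status.read_state();th=np.radians(43)+Y
R=np.array([[np.cos(th),-np.sin(th)],[np.sin(th),np.cos(th)]])
for k in (1,-1):
  for a in (-9,9):
    for b in (44,61.5):
      P=s['tcp_pos'][:2]+s['tcp_rot'][:2,1]*k*b-s['tcp_rot'][:2,0]*a
      print(k,a,b,P.round(),"own",(R.T@(P-c)).round())
E
```

```text
corners [[ 476.  -71.]
 [ 553.  -10.]
 [ 638. -115.]
 [ 565. -177.]] centre [558. -93.] [ 24. -93.] yaw rel shelf 43.2
1 -9 44 [444. -98.] own [-91.  69.]
1 -9 61.5 [445. -80.] own [-79.  82.]
1 9 44 [461. -99.] own [-78.  57.]
1 9 61.5 [463. -82.] own [-66.  69.]
-1 -9 44 [ 437. -186.] own [-151.    5.]
-1 -9 61.5 [ 436. -203.] own [-163.   -8.]
-1 9 44 [ 455. -187.] own [-138.   -7.]
-1 9 61.5 [ 454. -204.] own [-150.  -20.]
```

>>> {"api": "arm_command", "payload": {"motion": [{"xyz": [0.3,0.06,0.05],"dr": [0,0,0],"grip": 0},{"xyz": [0.5,0.12,0.05],"dr": [0,0,0],"grip": 0},{"xyz": [0.65,0.2,0.05],"dr": [0,0,0],"grip": 0},{"xyz": [0.78,0.34,0.05],"dr": [0,0,0],"grip": 0},{"xyz": [0.91,0.48,0.05],"dr": [0,0,0],"grip": 0}]}}

```text
clock: 5.63
tcp_pos: [477.5, -129.2, 81.9]
tcp_rot: [[-0.989, 0.07, 0.133], [0.068, 0.998, -0.017], [-0.134, -0.008, -0.991]]
ft_force: [-8.0, -1.6, 4.7]
gripper_width: 1.002
finger_force: 3.8
```

>>> {"api": "arm_command", "payload": {"motion": [{"xyz": [0.13,0.14,0],"dr": [0,0,0],"grip": 0},{"xyz": [0.26,0.28,0],"dr": [0,0,0],"grip": 0},{"xyz": [0.39,0.42,0],"dr": [0,0,0],"grip": 0},{"xyz": [0.52,0.56,0],"dr": [0,0,0],"grip": 0},{"xyz": [0.65,0.7,0],"dr": [0,0,0],"grip": 0}]}}

```text
clock: 6.05
tcp_pos: [497.1, -108.0, 81.9]
tcp_rot: [[-0.989, 0.07, 0.134], [0.069, 0.998, -0.017], [-0.135, -0.007, -0.991]]
ft_force: [-6.5, -1.0, 3.7]
gripper_width: 0.997
finger_force: 3.0
```

```bash
python3 - <<'E'
from cell import status, imaging
import cv2
s=status.read_state();print(s['clock'],s['tcp_pos'].round(1),s['ft_force'].round(1),s['gripper_width'])
im=imaging.capture("scene");cv2.imwrite("pics/c5.png",cv2.resize(im[150:250,170:310,::-1],None,fx=5.5,fy=5.5,interpolation=cv2.INTER_CUBIC))
E
```

```text
6.05 [ 497.1 -108.    81.9] [-6.5 -1.   3.7] 0.997282002402863
```

View pics/c5.png

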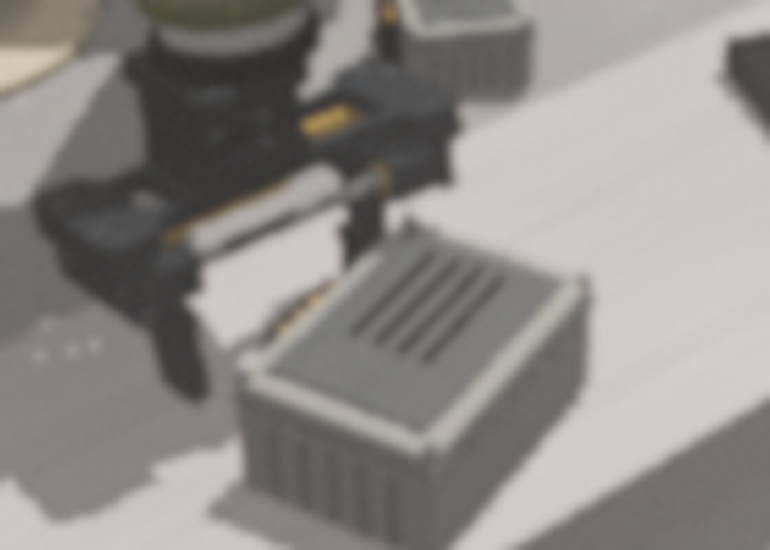

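The block has turned well. Its case-top corners are at (408,222), (588,285), (432,452) and (242,372), and the left finger is at the front-left corner.

```bash
python3 - <<'E'
from h import *
from cell import imaging,status
m=imaging.camera_model("scene")
pts=[(408,222),(589,284),(432,453),(241,370)]
block(m,pts,5.5,(170,150))
c=np.array([ray(m,(p[0]/5.5+170-.4,p[1]/5.5+150-.4),129)[:2] for p in pts]).mean(0)
s=status.read_state();P=s['tcp_pos'][:2];print("tcp shelf",sh(P),"tool y yaw rel",np.degrees(np.arctan2(-s['tcp_rot'][0,1],s['tcp_rot'][1,1])-Y))
E
```

```text
corners [[ 512.  -39.]
 [ 603.  -12.]
 [ 638. -140.]
 [ 543. -163.]] centre [574. -89.] [ 40. -87.] yaw rel shelf 18.7
tcp shelf [ -34.99187281 -110.5463671 ] tool y yaw rel -0.27379578688077943
```

>>> {"api": "arm_command", "payload": {"motion": [{"xyz": [0.17,0.11,0],"dr": [0,0,0],"grip": 0},{"xyz": [0.34,0.23,0],"dr": [0,0,0],"grip": 0},{"xyz": [0.51,0.35,0],"dr": [0,0,0],"grip": 0},{"xyz": [0.69,0.46,0],"dr": [0,0,0],"grip": 0},{"xyz": [0.87,0.55,0],"dr": [0,0,0],"grip": 0}]}}

```text
clock: 6.52
tcp_pos: [522.8, -91.3, 81.7]
tcp_rot: [[-0.989, 0.07, 0.133], [0.069, 0.997, -0.016], [-0.134, -0.007, -0.991]]
ft_force: [-7.3, 0.8, 4.3]
gripper_width: 1.005
finger_force: 3.6
```

```bash
python3 - <<'E'
from cell import status, imaging
from h import *
s=status.read_state();print(s['clock'],s['tcp_pos'].round(1),s['ft_force'].round(1),s['ft_torque'].round(2),sh(s['tcp_pos']))
im=imaging.capture("scene");cv2.imwrite("pics/c6.png",cv2.resize(im[150:250,170:310,::-1],None,fx=5.5,fy=5.5,interpolation=cv2.INTER_CUBIC))
E
```

```text
6.5167 [522.8 -91.3  81.7] [-7.3  0.8  4.3] [0.43 1.03 0.36] [-11.02103475 -92.6971834 ]
```

View pics/c6.png

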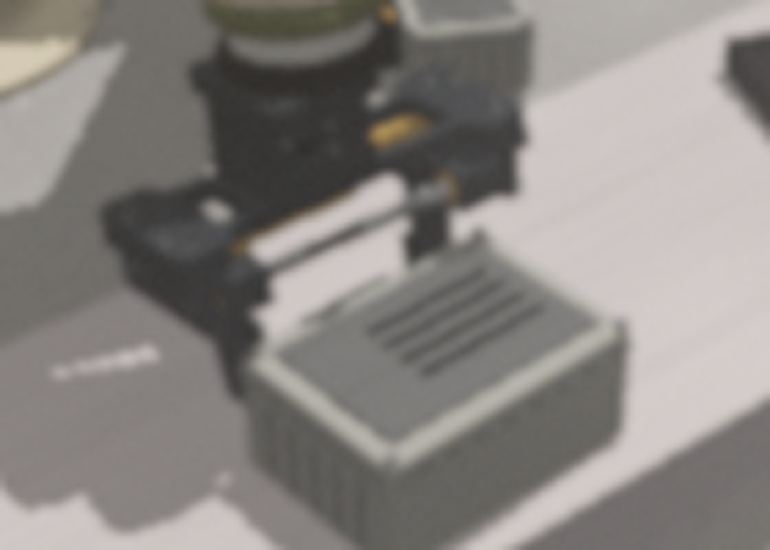

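The block is almost parallel: front-left (480,236), back-left (625,325), back-right (390,465), front-right (252,360). The two fingers straddle the terminals, so I'll push straight toward the upstand.

>>> {"api": "arm_command", "payload": {"motion": [{"xyz": [0.18,-0.01,0],"dr": [0,0,0],"grip": 0},{"xyz": [0.36,-0.02,0],"dr": [0,0,0],"grip": 0},{"xyz": [0.54,-0.03,0],"dr": [0,0,0],"grip": 0},{"xyz": [0.72,-0.04,0],"dr": [0,0,0],"grip": 0},{"xyz": [0.9,-0.06,0],"dr": [0,0,0],"grip": 0}]}}

```text
clock: 6.98
tcp_pos: [549.0, -93.2, 81.2]
tcp_rot: [[-0.989, 0.071, 0.131], [0.07, 0.997, -0.015], [-0.132, -0.006, -0.991]]
ft_force: [-10.6, 0.9, 4.5]
gripper_width: 1.002
finger_force: 5.0
```

>>> {"api": "arm_command", "payload": {"motion": [{"xyz": [0.06,0,0],"dr": [0,0,0],"grip": 0},{"xyz": [0.12,0,0],"dr": [0,0,0],"grip": 0},{"xyz": [0.18,-0.01,0],"dr": [0,0,0],"grip": 0},{"xyz": [0.24,-0.01,0],"dr": [0,0,0],"grip": 0},{"xyz": [0.3,-0.02,0],"dr": [0,0,0],"grip": 0}]}}

```text
clock: 7.4
tcp_pos: [557.9, -93.8, 81.2]
tcp_rot: [[-0.989, 0.071, 0.131], [0.07, 0.997, -0.015], [-0.132, -0.006, -0.991]]
ft_force: [-9.8, 1.5, 5.2]
gripper_width: 0.997
finger_force: 5.0
```

>>> {"api": "arm_command", "payload": {"motion": [{"xyz": [0.06,0,0],"dr": [0,0,0],"grip": 0},{"xyz": [0.12,0,0],"dr": [0,0,0],"grip": 0},{"xyz": [0.18,-0.01,0],"dr": [0,0,0],"grip": 0},{"xyz": [0.22,-0.01,0],"dr": [0,0,0],"grip": 0},{"xyz": [0.25,-0.02,0],"dr": [0,0,0],"grip": 0}]}}

```text
clock: 7.82
tcp_pos: [565.4, -94.4, 81.2]
tcp_rot: [[-0.989, 0.071, 0.131], [0.07, 0.997, -0.015], [-0.132, -0.006, -0.991]]
ft_force: [-9.7, 2.8, 4.5]
gripper_width: 0.997
finger_force: 5.0
```

```bash
python3 - <<'E'
from cell import status, imaging
from h import *
s=status.read_state();print(s['clock'],s['tcp_pos'].round(1),s['ft_force'].round(1),s['ft_torque'].round(2),sh(s['tcp_pos']))
a=imaging.capture("side");b=imaging.capture("scene")
f=lambda im:cv2.resize(im[:,:,::-1],None,fx=4,fy=4,interpolation=cv2.INTER_CUBIC)
cv2.imwrite("pics/c7.png",np.hstack([f(a[110:230,150:250]),f(b[160:280,200:300])]))
E
```

```text
7.8167 [565.4 -94.4  81.2] [-9.7  2.8  4.5] [0.43 1.48 0.09] [ 31.64947679 -93.03438297]
```

View pics/c7.png

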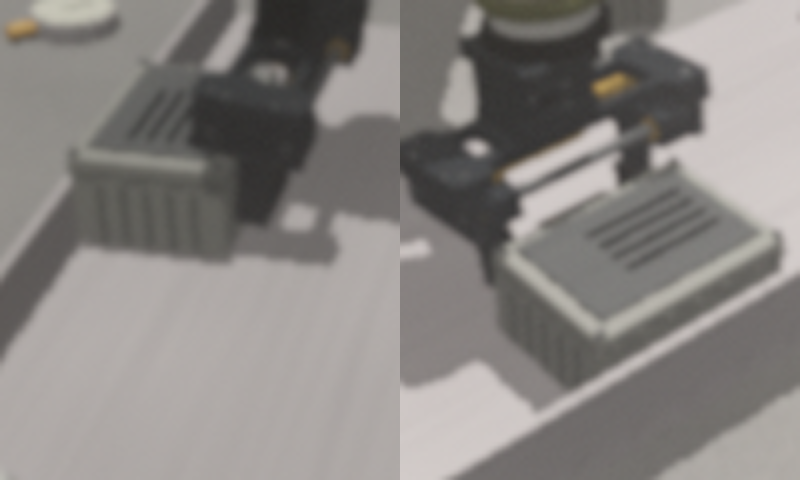

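The left panel shows the back's foot at about (78,240), right by the upstand, and the right panel shows the back close to the lip. I'll push on slowly until the force rises.

>>> {"api": "arm_command", "payload": {"motion": [{"xyz": [0.04,0,0],"dr": [0,0,0],"grip": 0},{"xyz": [0.08,0,0],"dr": [0,0,0],"grip": 0},{"xyz": [0.12,-0.01,0],"dr": [0,0,0],"grip": 0},{"xyz": [0.16,-0.01,0],"dr": [0,0,0],"grip": 0},{"xyz": [0.2,-0.01,0],"dr": [0,0,0],"grip": 0}]}}

```text
clock: 8.33
tcp_pos: [568.1, -94.6, 81.1]
tcp_rot: [[-0.99, 0.07, 0.123], [0.069, 0.998, -0.015], [-0.124, -0.006, -0.992]]
ft_force: [-33.3, -1.8, 21.5]
gripper_width: 0.998
finger_force: 16.5
```

Force rose to 33 N with no further advance, so the block is against the upstand. I'll back straight off and look.

```bash
python3 - <<'E'
from cell import status
s=status.read_state();print(s['ft_force'].round(1),s['ft_torque'].round(2),s['finger_force'])
E
```

```text
[-33.3  -1.8  21.5] [-0.09  4.77  0.04] 16.524416205938905
```

>>> {"api": "arm_command", "payload": {"motion": [{"xyz": [-0.2,0,0],"dr": [0,0,0],"grip": 0},{"xyz": [-0.6,0,0],"dr": [0,0,0],"grip": 0},{"xyz": [-1.2,0.05,0],"dr": [0,0,0],"grip": 0},{"xyz": [-2.2,0.1,0],"dr": [0,0,0],"grip": 0},{"xyz": [-3.2,0.2,0.2],"dr": [0,0,0],"grip": 0}]}}

```text
clock: 8.75
tcp_pos: [476.2, -89.4, 86.9]
tcp_rot: [[-0.988, 0.071, 0.135], [0.07, 0.997, -0.017], [-0.136, -0.007, -0.991]]
ft_force: [-1.0, 0.5, -0.7]
gripper_width: 1.004
finger_force: 0.0
```

>>> {"api": "arm_command", "payload": {"motion": [{"xyz": [-1,0,1],"dr": [0,0,0],"grip": 0},{"xyz": [-1.5,0,2],"dr": [0,0,0],"grip": 0},{"xyz": [-2,0,3],"dr": [0,0,0],"grip": 0},{"xyz": [-2.2,0,4],"dr": [0,0,0],"grip": 0},{"xyz": [-2.2,0,4],"dr": [0,0,0],"grip": 0}]}}

```text
clock: 9.17
tcp_pos: [411.9, -90.3, 212.7]
tcp_rot: [[-0.987, 0.072, 0.144], [0.07, 0.997, -0.022], [-0.145, -0.012, -0.989]]
ft_force: [0.4, -0.6, 0.5]
gripper_width: 1.002
finger_force: 0.0
```

```bash
python3 - <<'E'
from cell import status, imaging
from h import *
s=status.read_state();print(s['clock'],s['tcp_pos'].round(1),s['ft_force'].round(1))
a=imaging.capture("side");b=imaging.capture("scene")
f=lambda im:cv2.resize(im[:,:,::-1],None,fx=4,fy=4,interpolation=cv2.INTER_CUBIC)
cv2.imwrite("pics/c8.png",np.hstack([f(a[110:230,150:250]),f(b[160:280,200:300])]))
E
```

```text
9.1667 [411.9 -90.3 212.7] [ 0.4 -0.6  0.5]
```

View pics/c8.png

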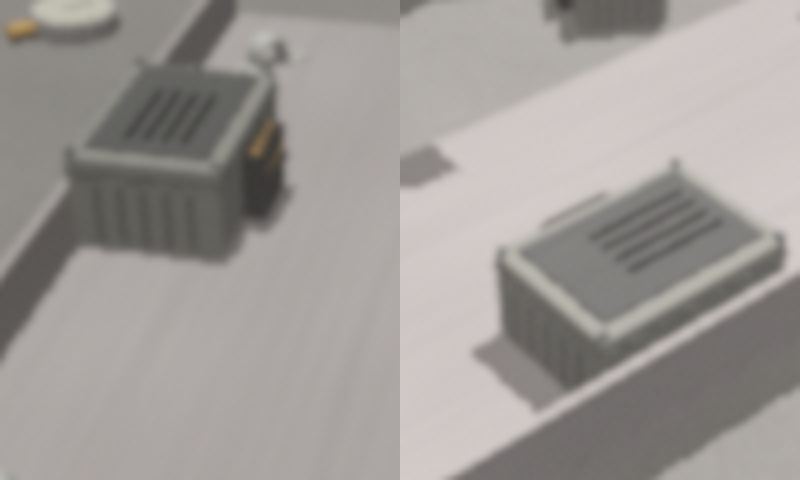

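The back's top edge in the right panel, (600,340) to (783,240), is parallel to the lip. At 33 N the push was balanced, with a moment about z of only about 0.04 N m, and the hand is clear. I'll hand it in.

```bash
python3 -c "
from cell import manip
print(manip.close_job())"
```

```text
the job is handed in; nothing more can be done
None
```

The job is handed in (no verdict was returned): the transformer was turned and pushed flat against the upstand, terminals facing straight out, with the hand withdrawn at about 9 s of the 51 s limit.

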